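# Switch on the guarded outlet box

## Robot

A 7-joint arm with a two-finger parallel gripper is mounted at the origin on a cart in front of the work surface, level with it; the furniture and walls round the work are solid. World frame = base frame: x ahead of the robot, y to its left, z up, the work surface at z = 0. Lengths are in m, angles in rad, forces in N, time in s.
With the tool pointing down it reaches from about 0.4 to 0.9 m from the base axis. Payload 5.5 kg.
Tool frame: the origin (TCP) lies midway between the tips of the shut fingers; the grasp point (between the pads) lies 19 mm behind it (manip.grip_depth is the distance from the TCP to the grasp point, in m); z points along the fingers, x is the direction in which the jaws open and shut, and the axes are right-handed (so a half turn about z gives the same grasp; the last joint's range is limited). The gripper opens to 92 mm and grips with 3 to 60 N. Pads are 19 mm wide; open, the fingers measure 130 mm over their backs; the gripper's body (75 mm by 190 mm) begins 47 mm behind the grasp point.
Start: joints at [1.368, 0.501, -0.427, 1.55, 0.221, 1.138, -0.21], TCP at [0.292, -0.581, 0.227] pointing down, gripper open.
Joint ranges: [-2.88, 2.88], [-0.31, 2.03], [-1.54, 1.56], [0.2, 2.42], [-1.41, 4.55], [0.19, 2.02], [-2.57, 2.57]. Speed limits (rad/s): [2.57, 2.57, 3.14, 3.14, 3.14, 3.14, 3.14].

## Interface

Orientations are given as a unit quaternion [x, y, z, w].
In Python, from bench import manip, effector, viewer gives the robot as it stands. Calls block until the motion is done:
- manip.move_pose(position, orientation): joint-space move of the TCP to a pose.
- manip.servo_line(position, ori=None, vel=0.15): straight line of the TCP; ori=None keeps the orientation; vel is the mean speed in m/s.
- manip.movej(angles): joint-space move.
- effector.open_jaws() and effector.close(f_grip=None): open the fingers fully, or close them until they stop; f_grip is the grip in N (None keeps the last).
- manip.sleep(seconds).
- manip.solve_ik(position, orientation): joint angles nearest the present ones, or None.
- viewer.get_image(name): name is "side" or "top"; returns the picture (400x640x3 uint8, red, green, blue); there is no depth.
- viewer.get_calibration(name): a dict with "vfov" (degrees; the focal length in pixels is half the picture's height over the tangent of half this angle, whatever the lens; pixels are square), "cx", "cy" (the principal point, pixels), "eye" and "attitude" of the camera in the world. Camera axes: x right, y down, z forward; pixel columns grow to the right and rows downward; lengths in m; the calibration is good to about 2 mm. A picture is of the moment at which its call begins. get_calibration takes no time and is no camera call.
A pose or a line that the arm cannot do raises manip.PlanningError and nothing moves.
- manip.hand_in(): hands the job in, once; it reports no verdict.
Readings, each from a call of its own:
- manip.current_clock(): time.
- manip.current_q(): joint angles.
- manip.current_joint_velocities(): joint speeds.
- manip.current_tau(): joint torques, N m.
- manip.current_tool_pos(): TCP position.
- manip.current_tcp_rot(): TCP orientation.
- manip.current_force(): force on the tool from outside, world axes, zero at the start.
- manip.current_wrist_torque(): the same for the moment, N m.
- manip.current_finger_gap(): finger opening in m.
Only numpy, scipy, OpenCV 4.12 (cv2) and the standard library are available. Lean on these libraries where they do the work, as an engineer would, in place of code of your own. Each camera call takes 0.05 s, during which the arm holds its last target.

## Task

Switch on the bench outlet for the label printer: on the switch box that has the round power outlet beside its guard, lift the hinged guard well open, flip the toggle underneath fully over towards the guard's hinge, then lower the guard fully shut again. Leave the other, plain switch box shut.

Things in the scene. Friction and masses are not known exactly. Their poses are not given: they have to be found in the camera images.
- outlet_box: Box to operate: grey, fixed, 114x130 mm, deck 40 mm above the worktop; white guard hood, and beside it (+y) a round white outlet face 42 mm wide. Origin on the worktop under the toggle's pivot; +x from the guard's free end to its hinge (away from the robot, yaw within 0.45 rad), +y left, z up. Base: x -63 to 51, y -42 to 88 mm. Deck under and before the guard is clear but for the toggle.
- outlet_guard (a joint): Outlet box's guard angle, rad: 0 shut, 1.85 fully open. White hood 87 mm long, 46 wide, top 82 mm above the worktop when shut. Hinge axis along y through (40, 0, 46) mm of the box frame. The free end swings up and over towards +x. The hinge is stiff (0.5 to 1 N at the bar): the guard stays at the angle where it is left.
- outlet_bar (a point): Centre of the grip bar on the free end of the outlet box's guard: a round bar 54 mm long (along box y), 14 mm thick, 4 mm proud of the hood on each side; pinched by its two ends from above it turns between the fingers as the guard swings. Shut, it is at (-52, 0, 70) mm of the box frame: 92 mm before and 24 mm above the hinge axis.
- outlet_toggle (a joint): Outlet box's toggle angle, rad: 0 off (leans 0.45 rad to -x of the box, to the robot), 0.9 fully on (leans 0.45 rad to +x, to the hinge). Steel lever 30 mm long from its pivot at (0, 0, 42) mm of the box frame to the centre of its 10 mm ball end. About 1 N at the ball moves it; it stays where it is left.
- plain_box: The other switch box, to be left alone: same guard, bar, toggle and deck height, but a narrow base 114x84 mm with no outlet. Same frame; base x -63 to 51, y -42 to 42 mm. Either box may be the left one.
- plain_guard (a joint): Angle of the plain box's guard, rad: 0 shut; it must stay shut.

How it is judged:
On the way, in this order (a step that is already met when the one before it is completed fails the run):
1. the outlet box's guard is well open (more than 1.2 rad) with the toggle not yet flipped (value of joint outlet_guard above 1.2 rad and value of joint outlet_toggle below 0.4 rad), for 0.2 s.
2. the toggle is flipped over (more than 0.7 rad) while the guard is open (value of joint outlet_guard above 0.9 rad and value of joint outlet_toggle above 0.7 rad), for 0.2 s.
At the end, for the whole second after the job is handed in: The outlet box's guard is shut (below 0.15 rad) and at rest, its toggle is over towards the hinge (above 0.7 rad), and the plain box's guard is shut (below 0.15 rad) (value of joint each of outlet_guard, plain_guard below 0.15 rad and value of joint outlet_toggle above 0.7 rad and velocity of joint outlet_guard below 0.05 rad/s); the robot touches nothing.
It fails at once if the plain box's guard is lifted (more than 0.2 rad) (value of joint plain_guard above 0.2 rad).
It also fails if it takes over 59 s, if anything falls off the work surface, if the arm or the gripper's body presses on something with over 40 N, if the wrist force passes 120 N, or if a joint passes its speed limit or range.

## Working session

There is one attempt and no reset: what is moved stays moved. The work goes in short steps, each a Python script; the robot and the scene stay as the last script left them, time stands still between calls to the robot, and variables do not carry over. Pictures are saved under pics/ and viewed, and the job is handed in when it is done.

```bash
ls; mkdir -p pics; python3 - <<'E'
from bench import manip, effector, viewer
import cv2
for n in("side","top"):
    print(n,viewer.get_calibration(n))
    cv2.imwrite(f"pics/{n}0.png",viewer.get_image(n)[:,:,::-1])
print(manip.current_clock(),manip.current_tool_pos(),manip.current_tcp_rot(),manip.grip_depth)
E
```

```text
pics
side {'vfov': 56.85031876016476, 'cx': 318.7992013138726, 'cy': 202.5833349757569, 'eye': array([ 0.48961329, -0.67013797,  0.62491496]), 'attitude': array([ 0.90580911, -0.04015401,  0.00627772, -0.42173226])}
top {'vfov': 54.28533224102393, 'cx': 320.3786086961364, 'cy': 197.09372535457683, 'eye': array([ 0.42959353, -0.01425508,  0.94017051]), 'attitude': array([ 0.70780932, -0.7039564 ,  0.04084016, -0.04223067])}
0.1 [ 0.29162123 -0.58018172  0.22575799] [ 8.51235972e-01 -5.24782334e-01 -7.51365507e-04 -5.06741700e-04] 0.0188
```

View pics/side0.png

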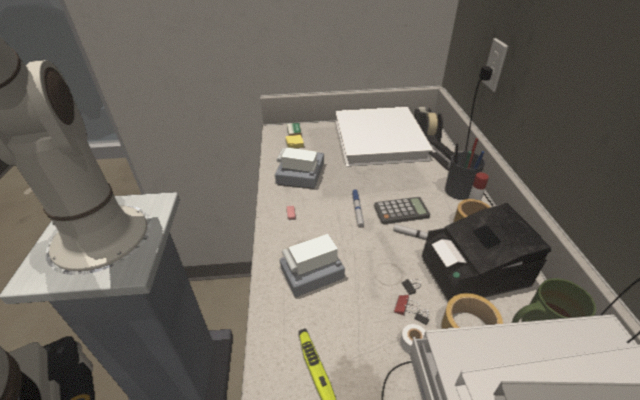

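View pics/top0.png

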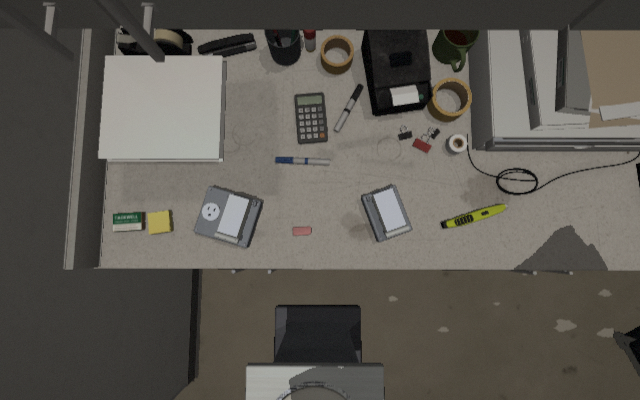

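The outlet box is the left one: its outlet face is at about (211,212) and its hood at about (235,215) in the top view. I'll zoom in to measure it.

```bash
python3 - <<'E'
import cv2
a=cv2.imread("pics/top0.png")[170:260,180:280]; b=cv2.imread("pics/side0.png")[135:200,260:340]
cv2.imwrite("pics/z1.png",cv2.resize(a,None,fx=6,fy=6,interpolation=cv2.INTER_CUBIC))
cv2.imwrite("pics/z2.png",cv2.resize(b,None,fx=8,fy=8,interpolation=cv2.INTER_CUBIC))
E
```

```text
(no output)
```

View pics/z1.png

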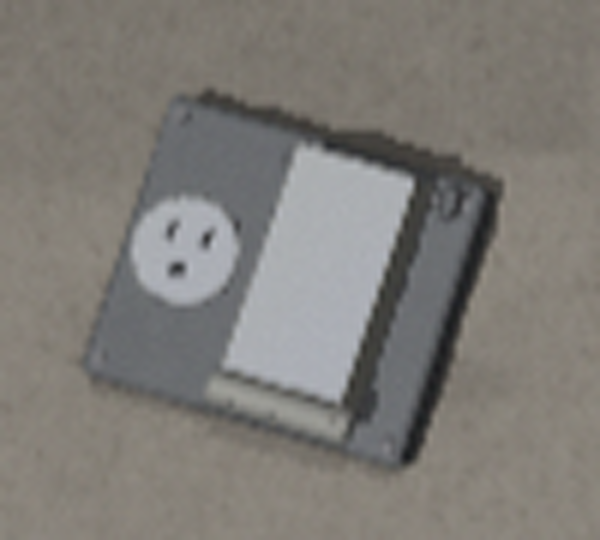

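View pics/z2.png

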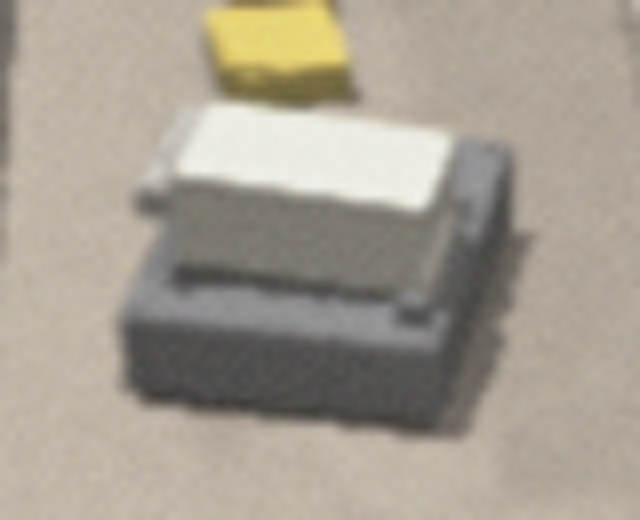

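```bash
cat > h.py <<'E'
import numpy as np
from scipy.spatial.transform import Rotation as R
from bench import manip, effector, viewer
def proj(P,n,k=0):
    c=viewer.get_calibration(n); f=200/np.tan(np.radians(c["vfov"])/2)
    p=R.from_quat(c["attitude"]).inv().apply(np.atleast_2d(P)-c["eye"])
    q=p[:,:2]/p[:,2:]; r2=(q**2).sum(1,keepdims=True)
    return q*(1+k*r2)*f+[c["cx"],c["cy"]]
def w(b,P):
    P=np.atleast_2d(P); c,s=np.cos(b[2]),np.sin(b[2])
    return np.c_[b[0]+c*P[:,0]-s*P[:,1], b[1]+s*P[:,0]+c*P[:,1], P[:,2]]
E
python3 - <<'E'
from h import *
from scipy.optimize import least_squares
T=np.array([(175,97,51,88,40),(495,185,51,-42,40),(405,465,-63,-42,40),(92,365,-63,88,40)],float)
S=np.array([(125,320,-63,-42,40),(445,345,51,-42,40),(512,150,51,88,40),(130,395,-63,-42,0),(435,422,51,-42,0)],float)
ut=(T[:,:2]+.5)/6-.5+[180,170]; us=(S[:,:2]+.5)/8-.5+[260,135]
def rt(b,k=0): return (proj(w(b,T[:,2:]/1000),"top",k)-ut)
def rs(b,k=0): return (proj(w(b,S[:,2:]/1000),"side",k)-us)
x0=[.5,.2,-.3]
for f,nm in((rt,"t"),(rs,"s"),(lambda b:np.r_[rt(b),rs(b)],"both")):
    s=least_squares(lambda b:f(b).ravel(),x0); print(nm,s.x,np.round(s.fun,1))
s=least_squares(lambda b:np.r_[rt(b,b[3]),rs(b,b[4])].ravel(),x0+[0,0]);print(s.x,np.round(s.fun,1))
b=s.x
s0=least_squares(lambda b:np.r_[rt(b),rs(b)].ravel(),x0).x
P=np.array([(-52,27,70),(-52,-27,70),(-52,0,70),(40,23,82),(40,-23,82)])/1000
for bb,k in((s0,0),(b,b[3])):print(((proj(w(bb,P),"top",k)-[180,170]+.5)*6).round())
E
```

```text
t [ 0.49086046  0.17687155 -0.27843452] [ 0.4 -1.2  0.3 -0.4  0.5  0.4 -1.2  1.1]
s [ 0.49093867  0.18282441 -0.27600324] [-1.2 -1.3 -0.3 -0.3  0.4 -1.8 -0.4  1.   1.4  1.8]
both [ 0.49093548  0.17826521 -0.2777689 ] [-0.2 -1.3 -0.3 -0.5 -0.1  0.4 -1.8  1.1 -1.2 -0.4 -0.2  0.7  0.6 -0.9
 -0.4  1.9  1.5  2.9]
[ 0.48990099  0.18212415 -0.27819797 -0.24721777 -1.41169143] [ 0.6 -0.6 -1.6 -0.  -0.8  0.2  0.2  0.6 -0.2 -0.3 -0.6  0.1  0.  -0.2
  0.2  1.5  1.   2.1]
[[221. 388.]
 [360. 429.]
 [290. 408.]
 [300. 150.]
 [418. 184.]]
[[223. 386.]
 [356. 428.]
 [290. 407.]
 [297. 153.]
 [412. 187.]]
```

```bash
python3 - <<'E'
import cv2,numpy as np
g=cv2.GaussianBlur(cv2.imread("pics/top0.png",0).astype(float),(0,0),1.2)
# front edge in top: strongest vertical gradient near row 268; and column gradients of table left edge x~105
d=np.gradient(g,axis=0)
for u in range(110,640,30):
    c=d[258:280,u]; i=np.argmin(c); print(u,258+i+ (c[i-1]-c[i+1])/(2*(c[i-1]-2*c[i]+c[i+1])) if 0<i<21 else None, round(c[i],1))
g=cv2.GaussianBlur(cv2.imread("pics/side0.png",0).astype(float),(0,0),1.2)
d=np.gradient(g,axis=1)
for v in range(125,400,20):
    c=d[v,235:275]; i=np.argmax(c); print(v,235+i,round(c[i],1))
E
```

```text
110 267.94748386404643 -19.0
140 268.05626313121405 -20.1
170 268.04831271592474 -21.2
200 268.13614545512553 -23.7
230 267.73498355152634 -16.0
260 268.0365762697355 -15.6
290 268.1004413639281 -15.5
320 268.9778899003358 -14.6
350 268.8469065392722 -13.2
380 268.9553180899251 -14.9
410 269.1140836673735 -14.3
440 269.01602941834057 -15.1
470 268.93116802596705 -16.7
500 269.03446579277437 -15.5
530 None -6.8
560 269.56613463994046 -5.5
590 268.0954121529442 -1.5
620 269.905272024404 -15.3
125 263 9.1
145 261 19.2
165 260 19.3
185 258 19.7
205 256 19.0
225 255 20.3
245 253 19.8
265 251 30.6
285 250 17.1
305 249 17.8
325 247 17.0
345 246 15.8
365 244 17.3
385 242 15.4
```

```bash
python3 - <<'E'
import cv2
a=cv2.imread("pics/top0.png")[0:280,60:330]
cv2.imwrite("pics/z3.png",cv2.resize(a,None,fx=2,fy=2,interpolation=cv2.INTER_CUBIC))
E
```

```text
(no output)
```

View pics/z3.png

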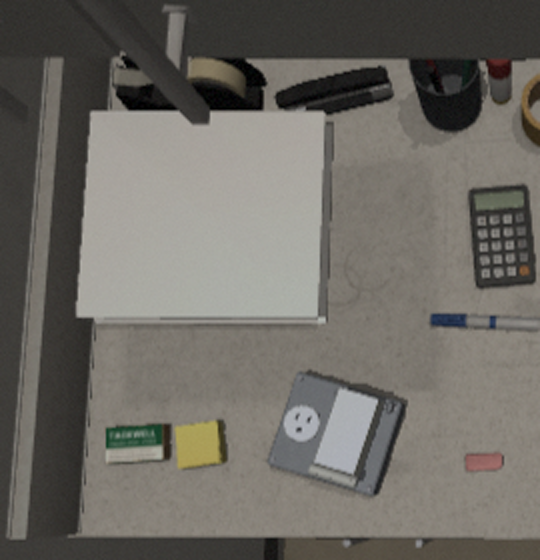

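```bash
python3 - <<'E'
from h import *
import cv2
from scipy.optimize import least_squares
T=np.array([(175,97,51,88,40),(495,185,51,-42,40),(405,465,-63,-42,40),(92,365,-63,88,40),(279,404,-52,0,70)],float)
ut=(T[:,:2]+.5)/6-.5+[180,170]
S=np.array([(125,320,-63,-42,40),(445,345,51,-42,40),(512,150,51,88,40),(130,395,-63,-42,0),(435,422,51,-42,0)],float)
us=(S[:,:2]+.5)/8-.5+[260,135]
s=least_squares(lambda b:np.r_[proj(w(b,T[:,2:]/1000),"top")-ut,proj(w(b,S[:,2:]/1000),"side")-us].ravel(),[.5,.2,-.3]);print(s.x)
for name,b in(("t",[.4909,.1769,-.278]),("b",s.x)):
  for n,off,z in(("top",(180,170),6),("side",(260,135),8)):
    im=cv2.imread("pics/z1.png" if n=="top" else "pics/z2.png")
    def D(pts,col):
        p=((proj(w(b,np.array(pts)/1000),n)-off+.5)*z-.5).astype(np.int32); cv2.polylines(im,[p],True,col,1)
    D([(51,88,40),(51,-42,40),(-63,-42,40),(-63,88,40)],(0,0,255))
    D([(51,88,0),(51,-42,0),(-63,-42,0),(-63,88,0)],(0,255,0))
    D([(-52,27,70),(-52,-27,70)],(255,0,0))
    D([(40,23,82),(40,-23,82),(-47,-23,82),(-47,23,82)],(255,0,255))
    cv2.imwrite(f"pics/o_{n}_{name}.png",im)
a=[cv2.imread(f"pics/o_top_{k}.png") for k in "tb"]+[]
cv2.imwrite("pics/ot.png",cv2.resize(np.hstack(a),(800,360))); 
a=[cv2.imread(f"pics/o_side_{k}.png") for k in "tb"]
cv2.imwrite("pics/os.png",cv2.resize(np.hstack(a),(800,325)))
E
```

```text
[ 0.49106998  0.17892729 -0.28205563]
```

View pics/ot.png

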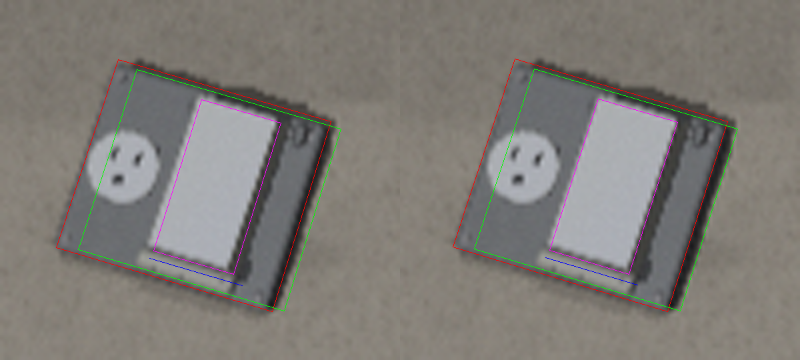

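View pics/os.png

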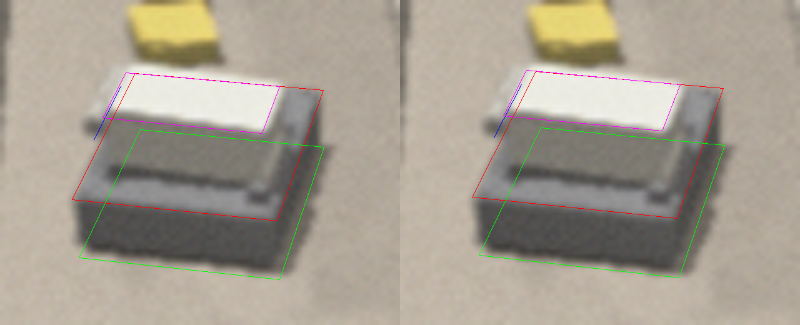

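Both views agree on the box: straight lines look straight, so the lens needs no distortion correction. The pose is about (0.491, 0.179) with yaw -0.281, and the hood looks 2–3 mm further towards +y. Next I'll hover over the bar, with the arc checked by IK first.

```bash
cat >> h.py <<'E'
B=[.4910,.1788,-.281]; DY=.0025
def ori():
    by=np.array([-np.sin(B[2]),np.cos(B[2]),0]); bx=np.array([np.cos(B[2]),np.sin(B[2]),0])
    return by,bx
def quat(sgn=1,tilt=0):
    by,bx=ori(); M=np.c_[sgn*by,sgn*bx,[0,0,-1]]
    return (R.from_rotvec(by*tilt)*R.from_matrix(M)).as_quat()
def pt(x,y,z): return w(B,np.array([x,y,z])/1000)[0]
def barpt(th):  # bar centre, box mm
    d,h=92,24
    return np.array([40-d*np.cos(th)+h*np.sin(th),DY*1000,46+d*np.sin(th)+h*np.cos(th)])
GD=18.8
def tcp_bar(th,dz=0):
    p=barpt(th); return pt(p[0],p[1],p[2]-GD+dz)
E
python3 - <<'E'
from h import *
for s in (1,-1):
    print(s,[None if (q:=manip.solve_ik(p,quat(s))) is None else q.round(2).tolist() for p in (tcp_bar(0,80),tcp_bar(0),tcp_bar(.9),tcp_bar(1.75),tcp_bar(1.75,60),pt(-50,0,56),pt(0,0,56))])
E
```

```text
1 [[0.52, 0.7, -1.3, 2.03, 0.79, 1.05, 0.12], [0.39, 0.76, -1.1, 2.07, 0.9, 0.9, 0.05], [0.52, 0.81, -1.28, 1.94, 0.88, 1.11, 0.15], [0.31, 0.66, -0.85, 1.79, 0.59, 0.97, 0.5], [0.3, 0.56, -0.84, 1.75, 0.47, 1.05, 0.59], [0.42, 0.77, -1.14, 2.07, 0.91, 0.93, 0.05], [0.18, 0.61, -0.73, 1.98, 0.58, 0.77, 0.4]]
-1 [[-0.68, 0.31, 0.24, 2.06, -0.1, 0.78, -2.23], [-0.67, 0.45, 0.24, 2.11, -0.18, 0.6, -2.16], [0.03, 0.45, -0.53, 1.95, 0.3, 0.82, -2.52], [-0.5, 0.5, 0.24, 1.82, -0.15, 0.84, -2.04], [0.33, 0.57, -0.87, 1.75, 0.49, 1.06, -2.57], [-0.66, 0.44, 0.24, 2.1, -0.18, 0.61, -2.16], [-0.04, 0.53, -0.45, 1.99, 0.35, 0.7, -2.55]]
```

```bash
python3 - <<'E'
from h import *
import cv2
q=quat(1)
try:
    manip.servo_line(tcp_bar(0,120),q,vel=.3)
except manip.PlanningError as e:
    print("line",e); manip.move_pose(tcp_bar(0,120),q)
print(manip.current_clock(),manip.current_tool_pos()-tcp_bar(0,120),manip.current_q().round(2),manip.current_force().round(2))
manip.servo_line(tcp_bar(0,25),vel=.15)
for n in("side","top"): cv2.imwrite(f"pics/{n}1.png",viewer.get_image(n)[:,:,::-1])
im=cv2.imread("pics/side1.png")[80:230,220:380];cv2.imwrite("pics/s1.png",cv2.resize(im,None,fx=5,fy=4,interpolation=2))
im=cv2.imread("pics/top1.png")[150:280,150:310];cv2.imwrite("pics/t1.png",cv2.resize(im,None,fx=4,fy=4,interpolation=2))
print(manip.current_clock(),manip.current_force().round(2))
E
```

```text
2.8917 [ 1.44700187e-05 -9.31203677e-04 -4.48086314e-05] [ 0.44  0.47 -1.12  2.    0.51  0.99  0.36] [-0.17 -0.25  0.57]
3.775 [-0.36  0.78  0.57]
```

View pics/s1.png

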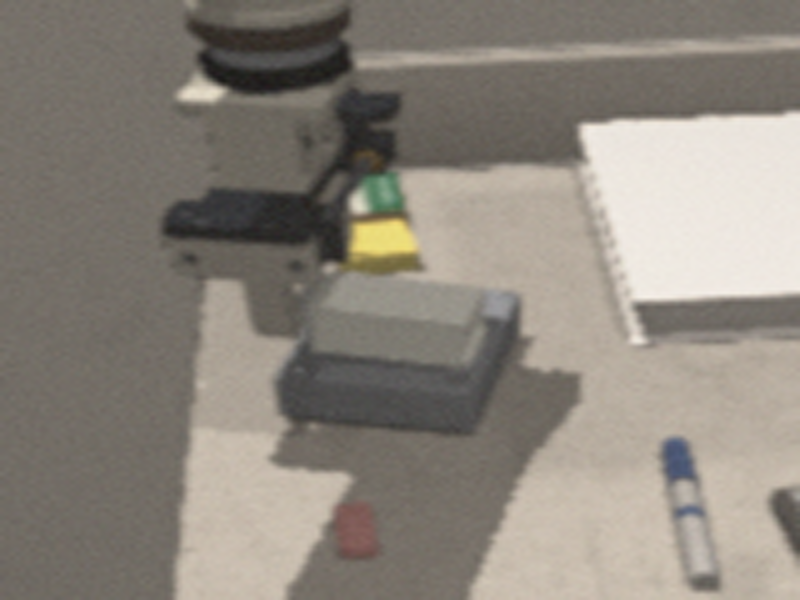

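View pics/t1.png

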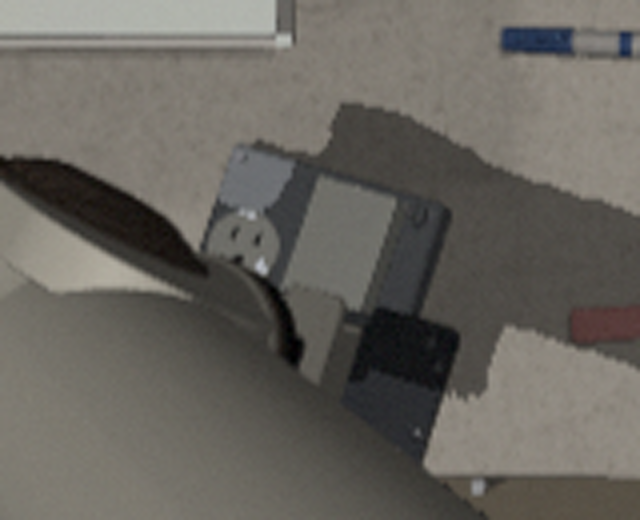

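The side view shows the -y finger at about (275,330) of the enlarged picture, just before the hood's free end. In the top view the fingers straddle the bar near (330,300). Alignment looks right, so I'll descend and pinch.

```bash
python3 - <<'E'
from h import *
for dz in (12,0):
    manip.servo_line(tcp_bar(0,dz),vel=.06); print(manip.current_force().round(2))
effector.close(8); manip.sleep(.2)
print("gap",manip.current_finger_gap(),manip.current_force().round(2),manip.current_wrist_torque().round(2),(manip.current_tool_pos()-tcp_bar(0)).round(4),manip.current_clock())
print("lateral y",manip.current_force()@ori()[0],"x",manip.current_force()@ori()[1])
E
```

```text
[ 0.14 -0.65  0.08]
[-0.38 -0.74  0.22]
gap 0.05396542683752652 [ 0.63 -2.24  0.76] [-0.37  0.01  0.1 ] [-0.0002 -0.0005 -0.0001] 5.375
lateral y -1.978449772669035 x 1.2299665064669856
```

The gap is 54.0 mm, which is the bar's length, and the side load is small. I'll follow the lifting arc in stages.

```bash
python3 - <<'E'
from h import *
effector.close(15)
for th in np.arange(.125,1.76,.125):
    manip.servo_line(tcp_bar(th),vel=.08)
    f=manip.current_force(); print(round(th,2),f.round(1),round(manip.current_finger_gap(),4))
    if np.linalg.norm(f)>25: break
import cv2
for n in("side","top"): cv2.imwrite(f"pics/{n}2.png",viewer.get_image(n)[:,:,::-1])
im=cv2.imread("pics/side2.png")[50:230,220:400];cv2.imwrite("pics/s2.png",cv2.resize(im,None,fx=3.2,fy=3.2,interpolation=2))
print(manip.current_clock())
E
```

```text
0.12 [ 0.4 -4.1 -0.4] 0.0537
0.25 [-0.5 -4.8 -1.6] 0.0537
0.38 [ 1.3 -5.7 -1.9] 0.0538
0.5 [ 1.6 -5.2 -2.8] 0.0535
0.62 [ 1.3 -5.5 -3.3] 0.0539
0.75 [ 0.8 -6.4 -3.7] 0.0537
0.88 [ 0.3 -6.1 -3.1] 0.054
1.0 [-0.8 -6.4 -3.5] 0.0537
1.12 [-1.2 -7.1 -5.4] 0.0538
1.25 [-1.2 -6.4 -3.4] 0.0538
1.38 [-2.  -6.3 -3.5] 0.0537
1.5 [-2.2 -6.4 -3.8] 0.0542
1.62 [-2.1 -6.6 -2.8] 0.0538
1.75 [-2.9 -5.9 -3.3] 0.0536
9.8917
```

View pics/s2.png

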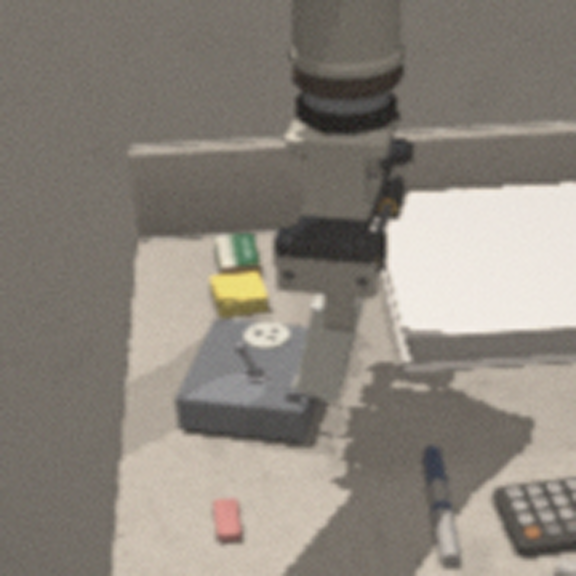

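The guard stands upright between the fingers. The toggle is visible, leaning towards the robot, with its ball near (240,347) and its base near (258,376). I'll release, back off upward and check.

```bash
python3 - <<'E'
from h import *
import cv2
effector.open_jaws()
manip.servo_line(tcp_bar(1.75,45),vel=.15)
manip.servo_line(pt(-45,0,180),vel=.25)
effector.close(10)
for n in("side","top"): cv2.imwrite(f"pics/{n}3.png",viewer.get_image(n)[:,:,::-1])
im=cv2.imread("pics/side3.png")[110:210,250:350];cv2.imwrite("pics/s3.png",cv2.resize(im,None,fx=6,fy=6,interpolation=2))
b=B
print(((proj(np.array([pt(0,0,42),pt(-13,0,69),pt(13,0,69)]),"side")-[250,110]+.5)*6).round(),manip.current_clock(),manip.current_finger_gap())
E
```

```text
[[304. 345.]
 [273. 293.]
 [328. 298.]] 13.325 0.00030904572195969594
```

View pics/s3.png

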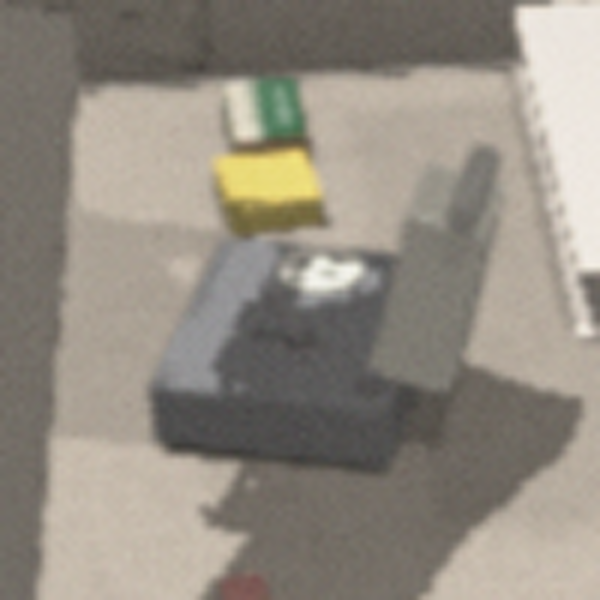

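The guard stays open after release, with the bar at about (475,185) and well clear. Now I'll push the toggle, watching the force.

```bash
python3 - <<'E'
from h import *
import cv2
y=1.5
manip.servo_line(pt(-45,y,57),vel=.15)
manip.sleep(.1); f0=manip.current_force(); by,bx=ori()
for x in (-34,-28,-22,-16,-12,-8,-5,-3,-1,1,3):
    manip.servo_line(pt(x,y,57),vel=.06)
    f=manip.current_force()-f0; print(x,"fx",round(f@bx,1),"fy",round(f@by,1),"fz",round(f[2],1))
    if f@bx<-8: break
manip.sleep(.2)
for n in("side","top"): cv2.imwrite(f"pics/{n}4.png",viewer.get_image(n)[:,:,::-1])
print((manip.current_tool_pos()-pt(x,y,57)).round(4),manip.current_clock())
im=cv2.imread("pics/side4.png")[110:210,250:350];cv2.imwrite("pics/s4.png",cv2.resize(im,None,fx=6,fy=6,interpolation=2))
E
```

```text
-34 fx -1.0 fy -0.7 fz 0.2
-28 fx -0.9 fy -1.4 fz 0.0
-22 fx -1.5 fy -0.9 fz 0.4
-16 fx -0.2 fy -0.5 fz -0.1
-12 fx -0.3 fy -0.0 fz 0.7
-8 fx -1.2 fy 0.2 fz -1.0
-5 fx -3.9 fy -0.3 fz -0.2
-3 fx -7.6 fy -0.4 fz 2.2
-1 fx -11.8 fy -0.5 fz 5.7
[-0.0038  0.0011 -0.0005] 17.025
```

View pics/s4.png

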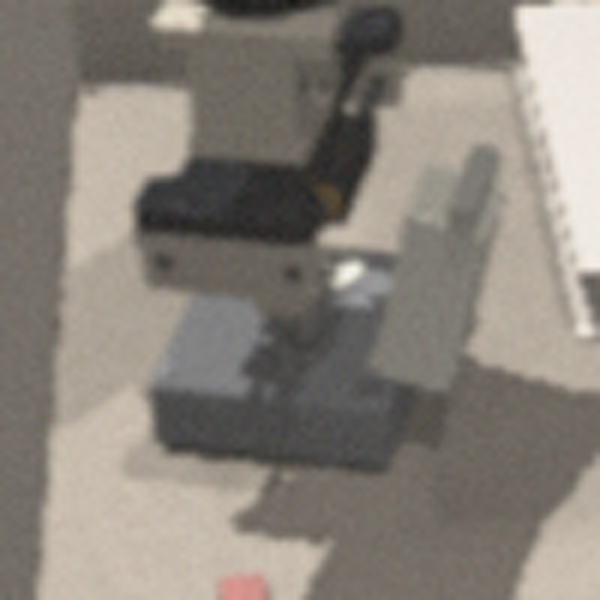

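The force rises linearly from x ≈ -5 mm. That is where the lever shaft should meet the fingertip when fully over. I'll back off and look.

```bash
python3 - <<'E'
from h import *
import cv2
manip.servo_line(pt(-20,1.5,57),vel=.1)
manip.servo_line(pt(-60,1.5,150),vel=.2)
manip.servo_line(pt(-110,1.5,200),vel=.2)
for n in("side","top"): cv2.imwrite(f"pics/{n}5.png",viewer.get_image(n)[:,:,::-1])
im=cv2.imread("pics/side5.png")[110:210,250:350];cv2.imwrite("pics/s5.png",cv2.resize(cv2.convertScaleAbs(im,alpha=1.8),None,fx=6,fy=6,interpolation=2))
im=cv2.imread("pics/top5.png")[150:280,150:310];cv2.imwrite("pics/t5.png",cv2.resize(im,None,fx=4,fy=4,interpolation=2))
print(manip.current_clock(),manip.current_force().round(1))
E
```

```text
18.625 [-0.1  0.2 -0.1]
```

View pics/s5.png

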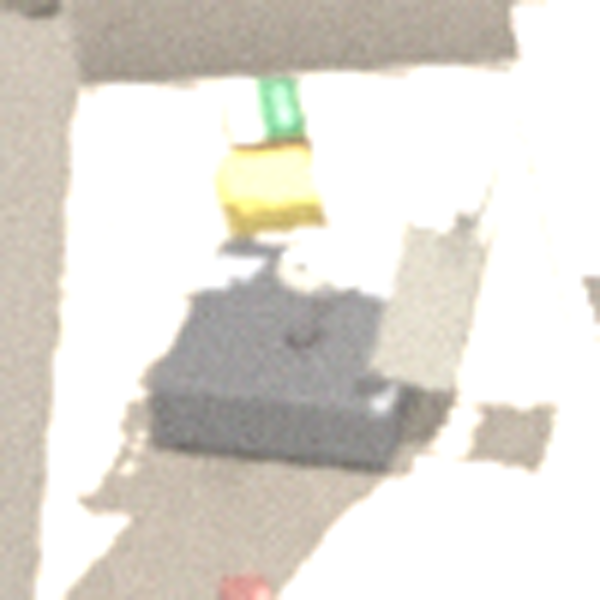

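The toggle's base is near (300,340) and its lever now leans right to about (320,305). The prediction for fully on was (328,298), so it is over. I'll re-pinch the bar and lower the guard.

```bash
python3 - <<'E'
from h import *
import cv2
effector.open_jaws()
manip.servo_line(tcp_bar(1.75,70),vel=.25)
manip.servo_line(tcp_bar(1.75,0),vel=.12)
print(manip.current_force().round(1))
effector.close(15); manip.sleep(.1)
g=manip.current_finger_gap();print("gap",g,manip.current_force().round(1),manip.current_clock())
if .05<g<.058:
  for th in list(np.arange(1.625,.01,-.125))+[0]:
    manip.servo_line(tcp_bar(th),vel=.08)
    f=manip.current_force(); print(round(th,2),f.round(1),round(manip.current_finger_gap(),4))
    if np.linalg.norm(f)>25: break
print(manip.current_clock())
for n in("side","top"): cv2.imwrite(f"pics/{n}6.png",viewer.get_image(n)[:,:,::-1])
im=cv2.imread("pics/side6.png")[110:210,250:350];cv2.imwrite("pics/s6.png",cv2.resize(im,None,fx=6,fy=6,interpolation=2))
E
```

```text
[ 0.5 -0.1  0. ]
gap 0.05364013199097642 [-0.9 -5.   2.1] 22.5167
1.62 [-0.8 -5.3  2.5] 0.0539
1.5 [-0.5 -6.9  4.2] 0.0538
1.38 [-1.5 -5.8  4.5] 0.0537
1.25 [-2.1 -5.8  6.8] 0.0537
1.12 [-2.7 -6.   6.3] 0.0536
1.0 [-2.6 -4.1  5.9] 0.054
0.88 [-4.4 -4.8  6.1] 0.0539
0.75 [-3.8 -4.5  4.4] 0.0535
0.62 [-4.1 -4.9  4.1] 0.0536
0.5 [-3.  -4.5  1.3] 0.054
0.38 [-3.4 -4.1  0.8] 0.0535
0.25 [-3.4 -5.8  0.6] 0.0535
0.12 [-4.2 -5.9  1.3] 0.0533
0 [-4.1 -5.1  0.2] 0.0538
26.7167
```

View pics/s6.png

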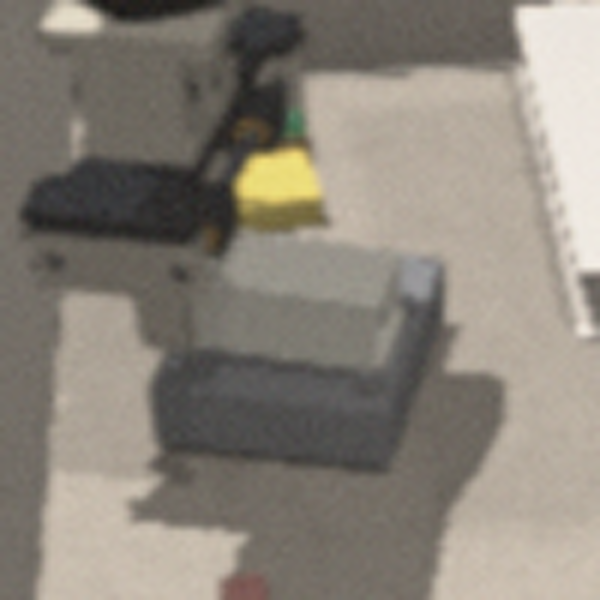

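It looks shut, but I felt no clear stop, so I'll press down a little in the grip, then release and compare with the first picture.

```bash
python3 - <<'E'
from h import *
import cv2
for dz in (-1.5,-3,-4.5):
    manip.servo_line(tcp_bar(0,dz),vel=.04); manip.sleep(.1)
    f=manip.current_force(); print(dz,f.round(1))
    if f[2]>9: break
effector.open_jaws()
manip.servo_line(tcp_bar(0,60),vel=.12)
print(manip.current_force().round(1))
manip.servo_line(pt(-140,-60,230),vel=.25)
effector.close(5)
manip.servo_line(np.array([.35,-.25,.28]),vel=.3)
print(manip.current_clock())
for n in("side","top"): cv2.imwrite(f"pics/{n}7.png",viewer.get_image(n)[:,:,::-1])
a=cv2.imread("pics/side7.png")[135:200,260:340];b=cv2.imread("pics/side0.png")[135:200,260:340]
c=cv2.imread("pics/top7.png")[170:260,180:280];d=cv2.imread("pics/top0.png")[170:260,180:280]
z=lambda i:cv2.resize(i,(400,300),interpolation=2)
cv2.imwrite("pics/c7.png",np.vstack([np.hstack([z(b),z(a)]),np.hstack([z(d),z(c)])]))
E
```

```text
-1.5 [-5.  -4.9  1.7]
-3 [-6.1 -3.7  1.9]
-4.5 [-7.4 -4.2  2.4]
[-0.5 -0.2 -0.9]
35.8417
```

View pics/c7.png

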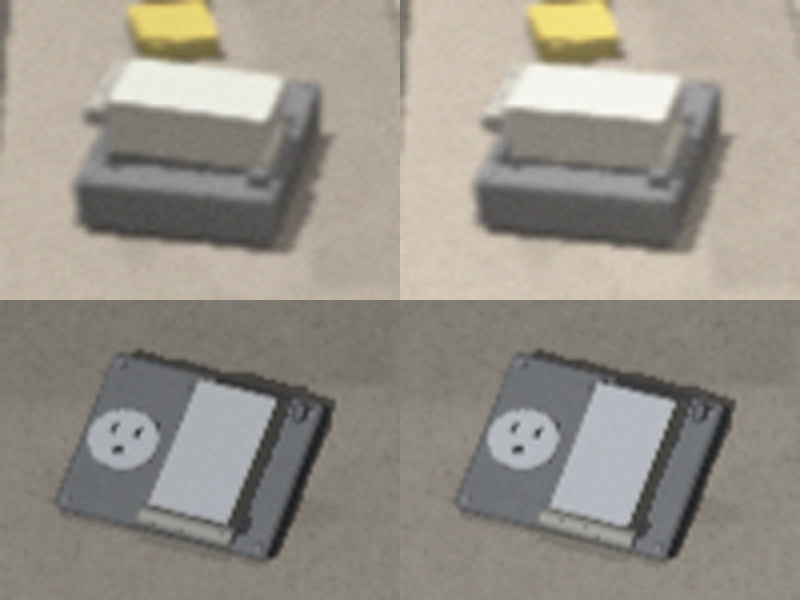

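View pics/side7.png

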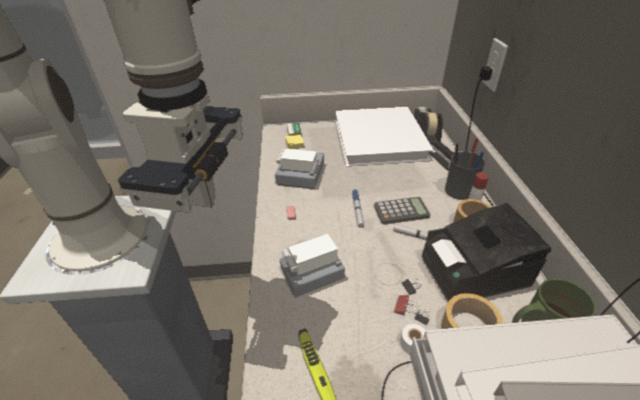

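Before and after match in both views: the hood edges and bar sit within about a pixel, where 0.15 rad would shift them about 5 px. The plain box is unchanged and the arm is clear.

```bash
python3 -c "
from h import *
print(manip.current_joint_velocities().round(3),manip.current_force().round(1));print(manip.hand_in(),manip.current_clock())"
```

```text
[ 0.002  0.002  0.001 -0.001 -0.     0.001  0.002] [-0.6 -0.5  1.2]
the job is handed in; nothing more can be done
the job is handed in; nothing more can be done
```

I opened the outlet box's guard, flipped its toggle over to the hinge side, shut the guard again and handed the job in. `hand_in()` gave no verdict. The last clock reading before it was 35.8 s of the 59 s.

- **Guard lift:** I pinched the bar by its ends (the finger gap read 54 mm, matching the bar) and swung it to about 1.75 rad. It stayed open after release.
- **Toggle:** I pushed it with closed fingers until the force rose against its stop, to about 12 N. A picture then showed it leaning to the hinge. It can't be seen with the guard shut, so I could not check it again after closing.
- **Guard closing:** I re-pinched the bar and lowered it. Pressing 4.5 mm further gave no sharp stop, and the vertical force stayed near 2 N. The final pictures from both cameras match the starting ones to within about a pixel, so the guard looks shut.
- **Plain box and arm:** The plain box looks unchanged in the final side picture. The arm was clear of everything and at rest when I handed in.

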